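# Switch the knob-blank chute to the empty tray

## Task

The left tray (left and right as seen from the robot) has its share of knob blanks. First press the raised right pad of the seesaw gate down until the gate has rocked fully over to the right, then push the stop's upright tab fully to the left so that the three queued ball blanks roll down into the empty right tray. Do not touch the blanks, and leave the tools and parts lying around where they are.

Things in the scene. Friction and masses are not known exactly. Their poses are not given: they have to be found in the camera images.
- chute: Fixed wooden sorting chute, 590 mm along its y, 280 mm along its x; origin on the table under the gate's middle. +x: away from the robot, +y: left. A feed chute (46 mm wide, 20 mm walls) descends from the back (x 190 mm) to the gate's middle; from each gate end a side chute leads to a tray 237 mm left and right. Highest: stop tab 207 mm, rear of the feed chute 175 mm above the table.
- gate (a joint): Seesaw gate: a 200 mm pale wooden channel rocking on a pivot along chute x, 100 mm above the table. Rad: -0.32 = left end fully down (blanks run left), +0.32 = right end fully down (blanks run right). Starts between -0.32 and -0.18. A light friction hinge (about 0.4 N at the pad) leaves it where it is put.
- right_pad (a point): Middle of the top of the right press pad, a flat wooden tongue 36 (chute y) x 46 mm (x) on the gate's front (robot side) near its right end: 82 mm right of and 50 mm in front of the pivot's middle. It moves with the gate, about 52 mm in height from end to end. The gate's front wall, 24 mm above the pad, begins 23 mm behind this point. Fully right-down this point is 82 mm above the table.
- left_pad (a point): Same point of the equal press pad at the gate's left end.
- stop (a joint): Sliding stop, m: 0 = its blade closes the feed chute (start), 0.045 = pushed fully to the left, against its end: feed chute open. It moves along chute +y only, with about 1.5 N of friction, and stays where it is left.
- stop_tab (a point): Middle of the right-hand side (facing chute -y) of the stop's upright aluminium tab: a plate 30 (chute x) x 8 (y) x 46 mm high, its top edge 14 mm above this point (207 mm above the table), its foot 32 mm below. It stands in the open to the right of the feed chute, 60 mm behind the gate's middle. Pushed to chute +y (left) it opens the feed chute.
- right_tray (a point): Centre of the inner floor of the right tray: open wooden box 104 (x) x 100 mm (y) outside, walls 4 mm thick and 45 mm high, the outer one 95 mm. Empty at first. Axes as the chute's.
- ball1: Front one of the three dark wooden ball knob blanks, 28 mm across, queued in the feed chute; origin at its centre. Not to be touched.
- ball2: Middle one of the three dark wooden ball knob blanks, 28 mm across, queued in the feed chute; origin at its centre. Not to be touched.
- ball3: Last one of the three dark wooden ball knob blanks, 28 mm across, queued in the feed chute; origin at its centre. Not to be touched.
- file: Steel file with a turned wooden handle, about 240 mm long, 24 mm high, lying in front (robot side) of the chute. Leave alone; origin at its underside.
- chisel: Short steel chisel with a turned wooden handle, about 170 mm long, 24 mm high, lying in front of the chute. Leave alone; origin at its underside.
- block: Pale wooden block 150 x 50 x 28 mm lying behind the left tray. Leave alone; origin at its underside.
- peg: Dark turned tuning peg, 100 mm tall, 32 mm foot, standing on the table right of the feed chute, behind the stop tab. Leave alone; origin at its underside.
- cap: White end cap, 40 mm wide, 26 mm high, on the table behind the right tray. Leave alone; origin at its underside.
- oil: Small lidded jar 52 mm wide, 90 mm high, far left on the table. Leave alone; origin at its underside.
- brush: Flat brush lying far right on the table. Leave alone; origin at its underside.

How it is judged:
By the outcome, as a careful person would: the job done as asked, in the order asked, and still so for the second after the job is handed in, with the robot touching nothing.
It also fails if it takes over 38 s, if anything falls off the work surface, if the arm or the gripper's body presses on something with over 40 N, if the wrist force passes 120 N, or if a joint passes its speed limit or range.

## Robot

A 6-joint arm with a two-finger parallel gripper is mounted at the origin on the work surface. World frame = base frame: x ahead of the robot, y to its left, z up, the work surface at z = 0. Lengths are in mm, angles in rad, forces in N, time in s.
With the tool pointing down it reaches from about 250 to 775 mm from the base axis. Payload 4 kg.
Tool frame: the origin (TCP) lies between the finger pads; the fingertips stand 22 mm ahead of it and the grasp point (between the pads) lies 3 mm ahead of it; z points along the fingers, y is the direction in which the jaws open and shut (so a half turn about z gives the same grasp; the last joint's range is limited). The gripper opens to 85 mm and grips with 20 to 120 N. Pads are 22 mm wide; open, the fingers measure 114 mm over their backs; the gripper's body (76 mm by 85 mm) begins 54 mm behind the grasp point. The pads swing forward as they close: fully open they stand 13 mm farther back than shut.
Start: joints at [1.222, 0.087, 1.371, -0, 1.684, -0.103], TCP at [133.84, 533.481, 253.341] pointing down, gripper open.
Joint ranges: [-3.1, 3.1], [-0.76, 2.03], [0.27, 2.55], [-1.08, 4.22], [0.17, 2.65], [-2.57, 2.57]. Speed limits (rad/s): [2.79, 2.79, 3.14, 3.14, 3.14, 3.14].

## Interface

Orientations are given as a unit quaternion [w, x, y, z].
In Python, from plant import arm gives the robot as it stands. The module is installed in compiled form; this text tells all that it offers.
- The arm moves only by the tool jog_arm, never from a script. Its argument "steps" is one flat list of numbers, 4 for each row, row after row: the shift along the world's x, y, z in mm, then the turn about the world's z in degrees. In form: [dx, dy, dz, turn, dx, dy, dz, turn, ...]. A call has exactly 10 rows; each row is the pose to reach, as a shift and turn from the pose commanded when the call began; what a row does not reach only later rows make up. A row lasts 1/10 s, in which the tool goes at most 50 mm and 8.59 degrees, less where a joint would pass 70% of its speed; a pose out of reach is approached as far as the arm can. A call with a gripper value outside its range is refused whole. "hand" is the opening, from 0 (shut) to 1 (fully open), set as the call begins (left out, the last holds). The fingers move at their own pace and stop on an object; "squeeze" is the grip in N (left out, the last holds). Time passes only in rows, so rows that repeat a pose let the fingers close, or fill a call up. It gives the time, the measured TCP pose, the force and the opening at its end, in the units of the state.
- arm.get_state(): the state, without advancing time (a new reading comes with each control period).
- arm.grab_frame(name): name is "scene" or "top" or "wrist"; returns a dict with "image" (384x512x3 uint8, red, green, blue), "camera_matrix" (3x3 intrinsics, pixels), "dist" ([k1, k2, p1, p2, k3] as OpenCV has them; the pictures are not rectified), "camera_from_world" (4x4, takes a point from world to camera coordinates). Camera axes: x right, y down, z forward; pixel columns grow to the right and rows downward; lengths in mm; the calibration is good to about 2 mm. A picture is of the moment at which its call begins. There is no depth.
- arm.close_job(): hands the job in, once; it reports no verdict.
Trained networks look in a picture, given as the dict that the camera call returned (one of the last four; its "shot" number tells which), for a name from the list of things; names that differ only in an ending like _2 or _b are one class to them, and where a whole thing is asked for, a point or a joint stands for the part that bears it (a point fixed in the world has none). Each returns a list of dicts, best first, with "conf" (0 to 1); they miss things now and then, are a little off and sometimes report something else, mostly with a low value. They report only what shows in the picture. A call takes as long as a camera call.
- arm.cut_out(target, picture): "pixels" (384x512 bool, what is visible of it) and "rect" ([left, top, right, bottom] in pixels, round what is visible of it).
The state is a dict: "time_s": time; "q": joint angles; "joint_vel": joint speeds; "tau": joint torques, N m; "ee_pos": TCP position; "eef_rot": TCP orientation; "force": force on the tool from outside, world axes, zero at the start; "wrist_torque": the same for the moment, N m; "grip_width": finger opening in mm.
Only numpy, scipy, OpenCV 4.12 (cv2) and the standard library are available. Lean on these libraries where they do the work, as an engineer would, in place of code of your own. Each camera call takes 0.05 s, during which the arm holds its last target.

## Working session

There is one attempt and no reset: what is moved stays moved. The work goes in short steps, Python scripts to look and compute and a tool call to move; the robot and the scene stay as the last step left them, time stands still between calls to the robot, and variables do not carry over. Pictures are saved under pics/ and viewed, and the job is handed in when it is done.

Besides the shell and the picture viewer there is one more tool, called after "Request:" by a JSON object that holds its "method" and its "body". jog_arm: Moves the arm, as the interface text tells. Its arguments: {"type":"object","properties":{"steps":{"type":"array"},"hand":{"type":"number"},"squeeze":{"type":"number"}},"required":["steps"]}

```bash
mkdir -p pics; python3 - <<'E'
from plant import arm
import cv2,pickle
s=arm.get_state();print(s)
d={}
for n in("scene","top"):
    f=arm.grab_frame(n);d[n]=f
    cv2.imwrite(f"pics/a_{n}.png",f["image"][:,:,::-1])
    print(n,f["camera_matrix"],f["dist"],f["camera_from_world"])
    for t in("chute","gate","right_pad","stop_tab","ball1","peg"):
        r=arm.cut_out(t,f)
        print(t,[(round(x["conf"],2),x["rect"]) for x in r][:3])
        d[n+t]=r
pickle.dump(d,open("d.pkl","wb"))
E
```

```text
{'time_s': 0.0, 'q': array([ 1.22188465e+00,  8.79875953e-02,  1.37224137e+00,  1.93043400e-05,
        1.68358111e+00, -1.03119827e-01]), 'joint_vel': array([ 0.00100675, -0.00020915,  0.00082896, -0.00111501,  0.00124964,
        0.00056112]), 'tau': array([-3.13618266e-04, -3.51850998e+01, -3.13281226e+01, -1.96408332e-04,
        1.04366813e-02,  1.47754014e-05]), 'ee_pos': array([133.68886382, 533.05785293, 252.12777552]), 'eef_rot': array([-2.57806382e-04,  1.22585659e-01,  9.92457317e-01, -1.07836426e-03]), 'force': array([-0.37330691, -0.17328453,  0.27352891]), 'wrist_torque': array([ 0.04018684, -0.03758898, -0.06652609]), 'grip_width': 85.21493008131004}
scene [[374.95737814   0.         259.65892524]
 [  0.         374.95737814 188.60653391]
 [  0.           0.           1.        ]] [-0.01281743  0.          0.          0.          0.        ] [[-5.39303489e-01  8.42107645e-01  2.54203760e-03  3.11105601e+02]
 [ 4.49970589e-01  2.90719604e-01 -8.44398355e-01 -1.52049288e+02]
 [-7.11813330e-01 -4.54243136e-01 -5.35709769e-01  1.79682116e+03]
 [ 0.00000000e+00  0.00000000e
[... 463 characters left out ...]
       0.          0.          0.        ] [[ 2.67524136e-02 -9.99583869e-01  1.07887611e-02 -3.05355217e+01]
 [-9.93845883e-01 -2.77562895e-02 -1.07237813e-01  5.74718042e+02]
 [ 1.07492644e-01 -7.85349551e-03 -9.94174861e-01  1.50981257e+03]
 [ 0.00000000e+00  0.00000000e+00  0.00000000e+00  1.00000000e+00]]
chute [(0.71, [164.5, 145.6, 323.7, 229.1])]
gate []
right_pad [(0.78, [220.8, 196.8, 274.9, 227.6]), (0.61, [111.2, 213.8, 135.0, 229.7])]
stop_tab [(0.63, [244.9, 182.5, 280.5, 192.6]), (0.5, [185.7, 220.2, 243.2, 248.4])]
ball1 [(0.43, [245.9, 172.6, 255.8, 177.3]), (0.42, [246.4, 162.5, 253.3, 167.2])]
peg [(0.55, [282.5, 163.1, 284.9, 175.1]), (0.19, [110.8, 214.2, 134.0, 227.9])]
```

```bash
python3 - <<'E'
import cv2
a=cv2.imread("pics/a_top.png")[130:270,130:350];cv2.imwrite("pics/a_top_c.png",cv2.resize(a,None,fx=3.6,fy=3.6,interpolation=2))
a=cv2.imread("pics/a_scene.png")[140:270,180:370];cv2.imwrite("pics/a_scene_c.png",cv2.resize(a,None,fx=4,fy=4,interpolation=2))
E
```

```text
(no output)
```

View pics/a_top_c.png

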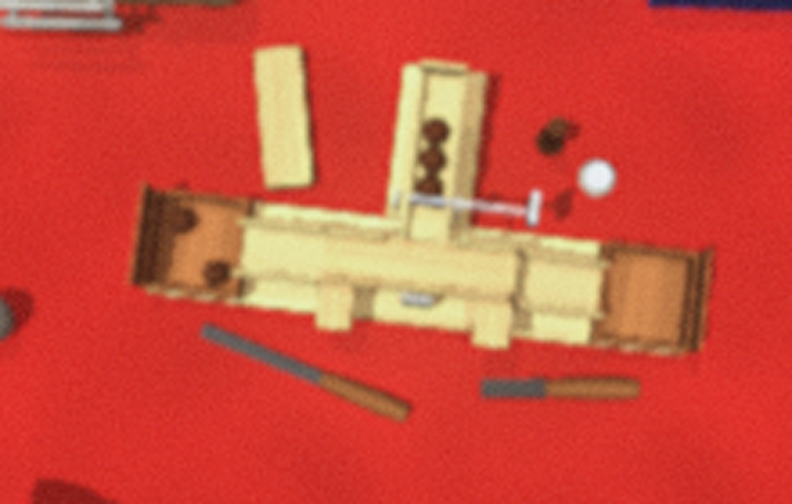

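View pics/a_scene_c.png

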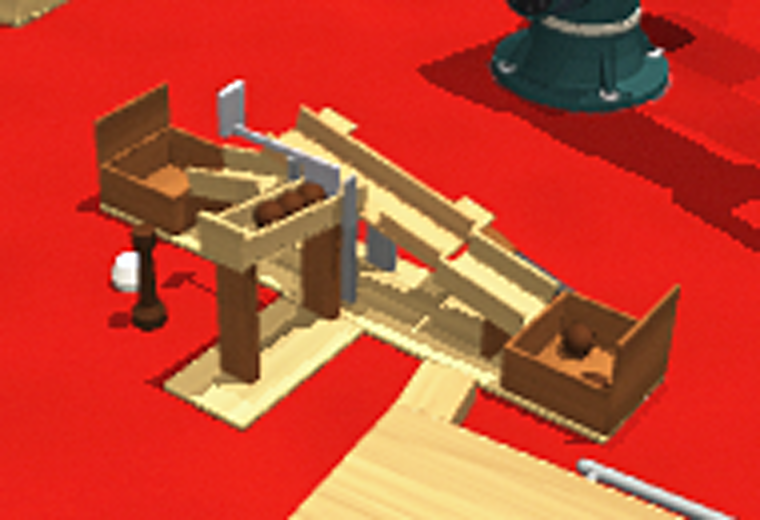

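View pics/a_top.png

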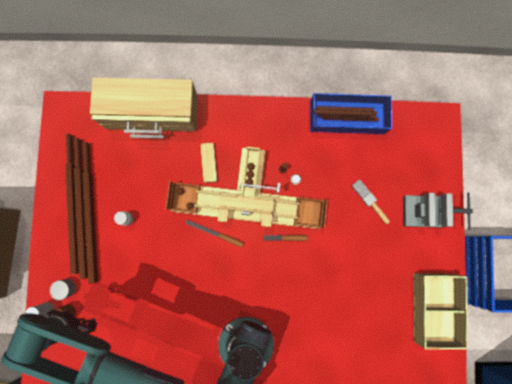

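```bash
cat > h.py <<'E'
import numpy as np,cv2,pickle
from scipy.optimize import least_squares
def proj(f,P):
    T=np.array(f["camera_from_world"]);r,_=cv2.Rodrigues(T[:3,:3])
    return cv2.projectPoints(np.array(P,float).reshape(-1,1,3),r,T[:3,3],np.array(f["camera_matrix"]),np.array(f["dist"]))[0][:,0]
def world(p,P):
    x,y,w=p[:3];c,s=np.cos(w),np.sin(w);P=np.array(P,float)
    return np.c_[x+c*P[:,0]-s*P[:,1],y+s*P[:,0]+c*P[:,1],P[:,2]]
def pad(a,side): # side -1 right
    h=8.2;y=82*side
    return [-50, y*np.cos(a)-h*np.sin(a)*1, 100+h*np.cos(a)+y*np.sin(a)]
def model(p):
    a,ty=p[3],p[4]
    return [[52,287,95],[-52,287,95],[52,-287,95],[-52,-287,95],pad(a,-1),pad(a,1)],[[60,ty+4,207]]
E
python3 - <<'E'
from h import *
d=pickle.load(open("d.pkl","rb"))
t=lambda L:np.array(L)/3.6+130-.36
s=lambda L:np.array(L)/4+[180,140]-.375
ot=t([[148,188],[133,290],[710,250],[697,350],[491,318],[333,302],[536,192]])
os_=s([[617,347],[679,288],[95,122],[167,87]])
ostab=s([[230,87]])
def res(p):
    A,B=model(p)
    A=world(p,A);tt=world(p,[[60+15,p[4]+4,207]]);tm=world(p,[[60,p[4]+4,207]])
    r=[proj(d["top"],np.r_[A,tt])-ot, proj(d["scene"],A[:4])-os_, proj(d["scene"],tm)-ostab]
    return np.concatenate(r).ravel()
r=least_squares(res,[480,0,0,-.2,-110])
print(r.x,np.round(r.fun.reshape(-1,2),1))
p=r.x
A,B=model(p);print(np.round(world(p,A+B+[[60,p[4],193]]),1))
np.save("p.npy",p)
for n in("top","scene"):
    im=d[n]["image"][:,:,::-1].copy();im=cv2.resize(im,None,fx=4,fy=4,interpolation=2)
    z=p[4]
    pts=A+[[60,z+4,207],[75,z,207],[45,z,207],[60,z,161],[190,23,175],[190,-23,175],[0,100*.95,100],[0,-95,100],[52,237,45],[52,187,45],[-52,187,45],[-52,-187,45],[0,0,100],[-73,-82,100-18]]
    for u in proj(d[n],world(p,pts)): cv2.circle(im,tuple(int(v) for v in u*4+1.5),3,(255,0,0),-1)
    im=im[520:1080,520:1320] if n=="top" else im[560:1080,720:1480]
    cv2.imwrite(f"pics/fit_{n}.png",im)
E
```

```text
[ 5.23111698e+02  1.27124240e+01 -8.26017532e-02 -2.64634347e-01
 -1.06090556e+02] [[-0.1 -0.6]
 [ 0.4 -0.8]
 [-0.6 -0.6]
 [ 0.5 -0.1]
 [ 0.8  1.6]
 [ 1.1  1.7]
 [ 0.5 -0.2]
 [ 0.5  1. ]
 [-0.3  0.4]
 [ 0.6  2. ]
 [ 0.4  0.8]
 [ 0.6  0.1]]
[[ 598.6  294.4   95. ]
 [ 495.   303.    95. ]
 [ 551.3 -277.6   95. ]
 [ 447.6 -269.    95. ]
 [ 466.9  -59.9  129.4]
 [ 480.    97.9   86.5]
 [ 574.5  -94.   207. ]
 [ 574.2  -98.   193. ]]
```

View pics/fit_top.png

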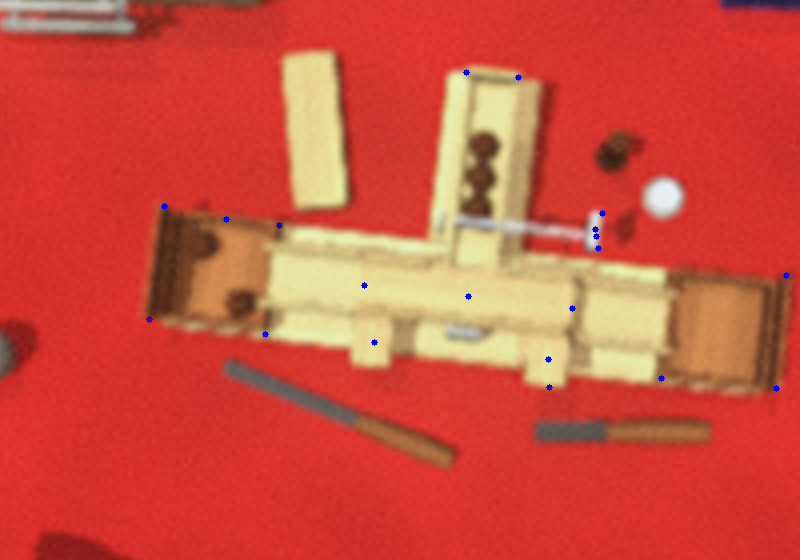

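View pics/fit_scene.png

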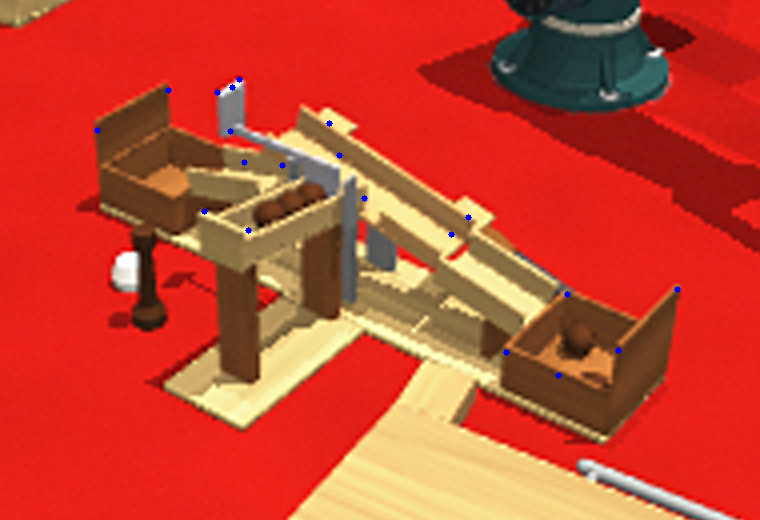

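The top view shows the gate left-down. The right pad is at about (491,318) in the crop, the tab at (535,207), and the queue behind the stop. The fit residuals are about 1 px. I'll move above the right pad with the fingers shut.

Request:
{"method": "jog_arm", "body": {"steps": [10,-20,15,1,30,-55,20,3,55,-95,20,5,75,-135,20,7,100,-175,20,9,120,-215,20,9.4,145,-255,20,9.4,165,-295,20,9.4,190,-335,20,9.4,210,-375,20,9.4], "hand": 0}}

```text
time_s: 1.7
ee_pos: [344.5, 156.7, 273.7]
eef_rot: [0.001, 0.041, 0.999, 0.0]
force: [1.4, 0.5, 0.4]
grip_width: 0.1
```

Request:
{"method": "jog_arm", "body": {"steps": [22,-40,0,0,45,-80,0,0,67,-120,0,0,90,-160,0,0,112,-195,0,0,123,-218,0,0,123,-218,0,0,123,-218,0,0,123,-218,0,0,123,-218,0,0]}}

```text
time_s: 2.7
ee_pos: [466.5, -58.5, 273.7]
eef_rot: [0.0, 0.04, 0.999, 0.0]
force: [-0.3, 0.8, -0.2]
grip_width: 0.1
```

```bash
cat > look.py <<'E'
import sys
from plant import arm
from h import *
p=np.load("p.npy");tag=sys.argv[1]
a=float(sys.argv[2]) if len(sys.argv)>2 else p[3]
s=arm.get_state();print(s["time_s"],s["ee_pos"],s["eef_rot"],s["force"],s["grip_width"])
for n in sys.argv[3].split(","):
    f=arm.grab_frame(n);im=f["image"][:,:,::-1].copy()
    k=1.5 if n=="wrist" else 4
    im=cv2.resize(im,None,fx=k,fy=k,interpolation=2)
    if "x" not in sys.argv[4:]:
      P=[pad(a,-1),pad(a,1),[60,p[4],193],[75,p[4],207],[45,p[4],207],[75,p[4]+8,207],[45,p[4]+8,207]]
      q=pad(a,-1); P+=[[q[0]+i,q[1]+j*np.cos(a),q[2]+j*np.sin(a)] for i in(-23,23) for j in(-18,18)]
      for u in proj(f,world(p,P)):
        if abs(u).max()<2000: cv2.circle(im,tuple(int(v) for v in u*k),3,(255,0,0),1)
    if n=="top": im=im[520:1080,520:1320]
    if n=="scene": im=im[560:1080,720:1480]
    cv2.imwrite(f"pics/{tag}_{n}.png",im)
E
python3 look.py b -.265 wrist,top
```

```text
2.7 [466.48532068 -58.4682819  273.69197436] [3.23197258e-04 4.00172785e-02 9.99198932e-01 8.69706538e-05] [-0.30504531  0.79713083 -0.24088902] 0.1387402324912955
```

View pics/b_wrist.png

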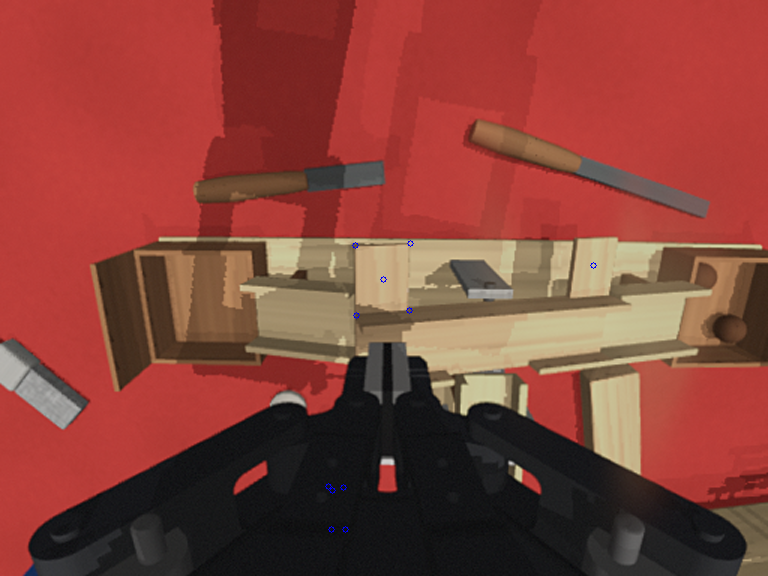

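View pics/b_top.png

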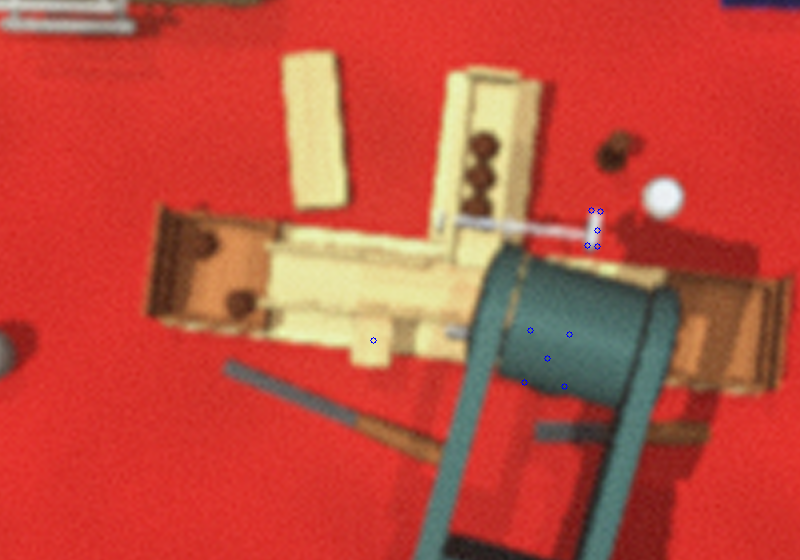

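Request:
{"method": "jog_arm", "body": {"steps": [-1,-1,-30,0,-2,-3,-65,0,-2,-3,-95,0,-2,-3,-105,0,-2,-3,-112,0,-2,-3,-119,0,-2,-3,-126,0,-2,-3,-133,0,-2,-4,-140,0,-2,-4,-145,0]}}

```text
time_s: 3.8
ee_pos: [465.0, -63.7, 128.0]
eef_rot: [0.0, 0.041, 0.999, -0.0]
force: [-0.9, 0.7, -0.8]
grip_width: -0.2
```

Request:
{"method": "jog_arm", "body": {"steps": [0,0,-3,0,0,0,-6,0,0,0,-9,0,0,0,-12,0,0,0,-14,0,0,-1,-16,0,0,-1,-17,0,0,-1,-18,0,0,-1,-18,0,0,-1,-18,0]}}

```text
time_s: 4.8
ee_pos: [464.9, -64.6, 110.3]
eef_rot: [0.0, 0.041, 0.999, -0.0]
force: [1.3, -0.7, 0.2]
grip_width: -0.0
```

```bash
python3 look.py c .32 wrist
```

```text
4.8 [464.85086813 -64.56023943 110.34901046] [ 2.10323505e-05  4.08600781e-02  9.99164878e-01 -4.00687100e-06] [ 1.30375596 -0.65682931  0.1896758 ] -0.045869076349716
```

View pics/c_wrist.png

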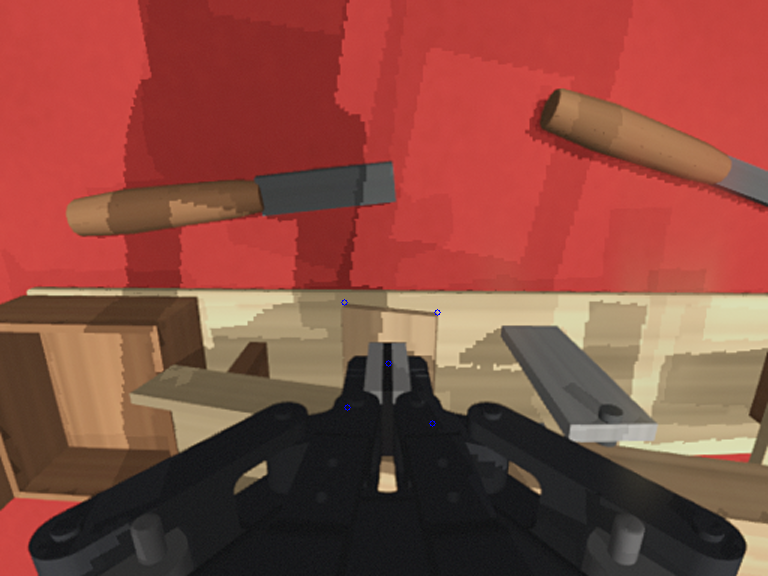

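The pad's front edge, at (342–437, 305–313), is nearly at the fully-over overlay. I'll press on in small steps until a force appears.

Request:
{"method": "jog_arm", "body": {"steps": [0,0,-1,0,0,0,-2,0,0,0,-3,0,0,0,-4,0,0,0,-4.5,0,0,0,-5,0,0,0,-5,0,0,0,-5,0,0,0,-5,0,0,0,-5,0]}}

```text
time_s: 5.85
ee_pos: [464.9, -64.5, 105.6]
eef_rot: [0.0, 0.041, 0.999, 0.0]
force: [-1.4, 0.6, 3.2]
grip_width: -0.2
```

Request:
{"method": "jog_arm", "body": {"steps": [0,0,-0.5,0,0,0,-1,0,0,0,-1,0,0,0,-1.5,0,0,0,-1.5,0,0,0,-2,0,0,0,-2,0,0,0,-2,0,0,0,-2,0,0,0,-2,0]}}

```text
time_s: 6.85
ee_pos: [465.0, -64.5, 105.2]
eef_rot: [0.0, 0.041, 0.999, 0.0]
force: [-4.6, 1.0, 11.3]
grip_width: -0.3
```

Request:
{"method": "jog_arm", "body": {"steps": [0,0,5,0,0,0,20,0,0,0,55,0,0,0,95,0,0,0,135,0,0,0,172,0,15,-20,172,0,30,-50,172,0,30,-66,172,0,30,-66,172,0]}}

```text
time_s: 7.85
ee_pos: [494.5, -132.1, 274.0]
eef_rot: [-0.001, 0.042, 0.999, 0.0]
force: [0.2, 1.1, 0.5]
grip_width: 0.2
```

```bash
python3 look.py d .32 wrist,top,scene
```

```text
7.85 [ 494.45838049 -132.0554306   274.01186412] [-1.26455229e-03  4.23017864e-02  9.99104045e-01  2.60364198e-04] [0.20341348 1.05920803 0.48799087] 0.21243062108289615
```

View pics/d_wrist.png

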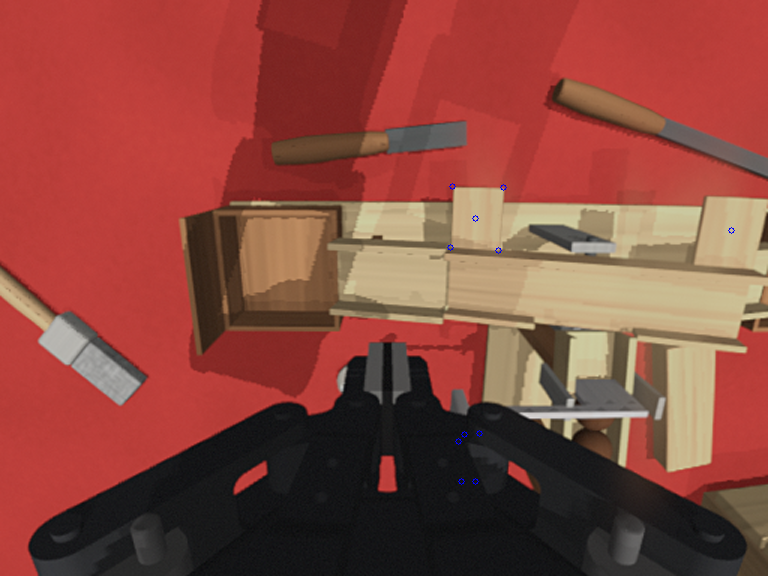

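View pics/d_top.png

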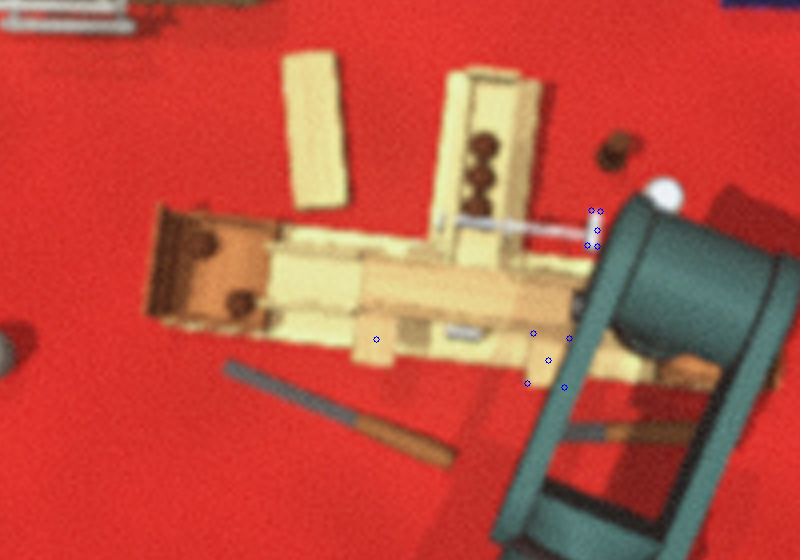

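View pics/d_scene.png

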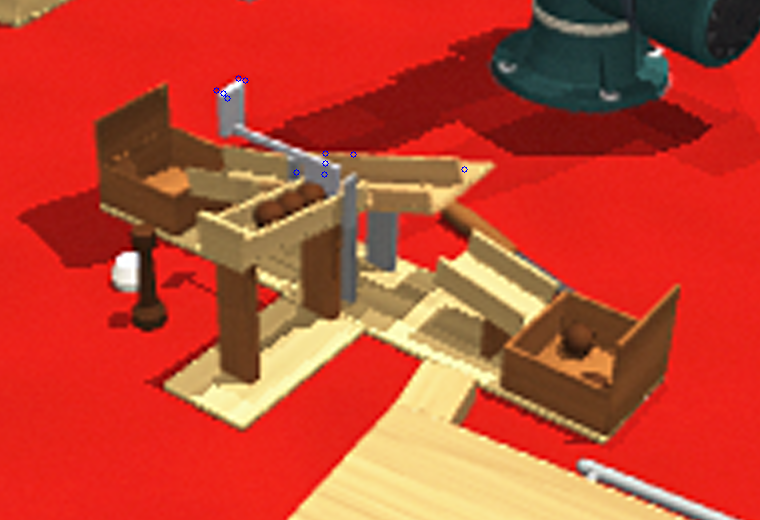

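The gate matches the +0.32 overlay in all three views. The balls are still queued, and the tab stands free at (597,228) in the top view.

Request:
{"method": "jog_arm", "body": {"steps": [15,0,0,0,45,0,0,0,70,0,0,0,77,0,0,0,77,0,-10,0,77,0,-35,0,77,0,-60,0,77,0,-77,0,77,0,-77,0,77,0,-77,0]}}

```text
time_s: 9.0
ee_pos: [570.9, -130.2, 198.4]
eef_rot: [-0.0, 0.041, 0.999, 0.0]
force: [0.4, 0.6, 1.0]
grip_width: -0.1
```

```bash
python3 look.py e .32 wrist,scene x
```

```text
9.0 [ 570.91674962 -130.21216171  198.40919672] [-3.79935028e-04  4.08241333e-02  9.99166267e-01  1.31893117e-04] [0.41459158 0.57324966 0.95742498] -0.07634193977625998
```

View pics/e_wrist.png

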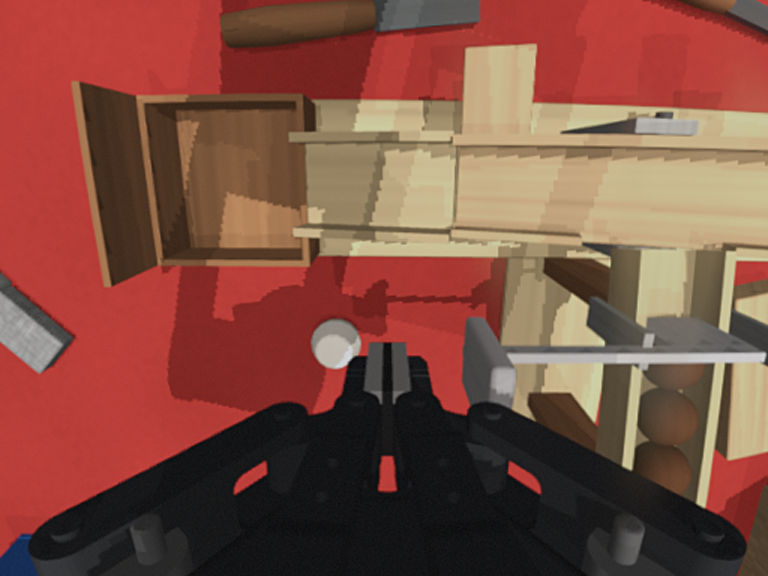

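View pics/e_scene.png

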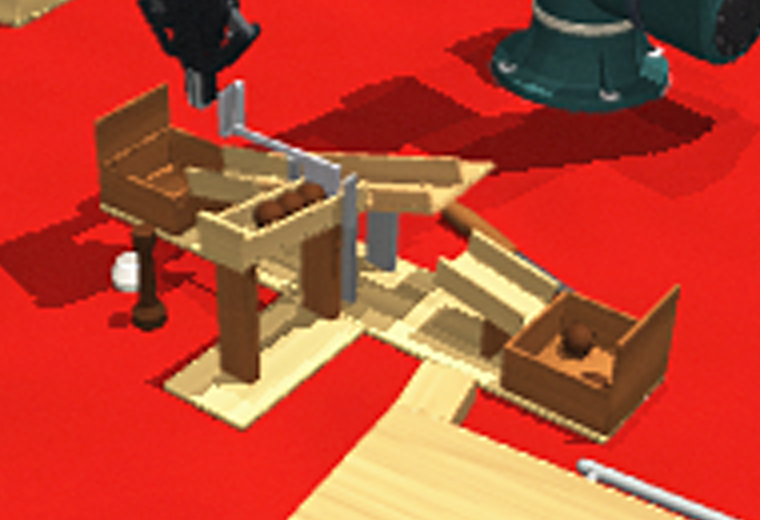

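Request:
{"method": "jog_arm", "body": {"steps": [0.5,6,0,0,1,12,0,0,1.3,16,0,0,1.7,20,0,0,2,24,0,0,2.5,29,0,0,3,35,0,0,3.4,41,0,0,4,47,0,0,4.4,53,0,0]}}

```text
time_s: 10.1
ee_pos: [576.5, -77.0, 198.3]
eef_rot: [0.0, 0.041, 0.999, 0.0]
force: [1.5, -1.4, -0.0]
grip_width: -0.1
```

Request:
{"method": "jog_arm", "body": {"steps": [0.2,2,0,0,0.3,4,0,0,0.5,6,0,0,0.7,8,0,0,0.8,10,0,0,0.9,11,0,0,1,12,0,0,1,12,0,0,1,12,0,0,1,12,0,0]}}

```text
time_s: 11.1
ee_pos: [577.0, -68.5, 198.4]
eef_rot: [-0.0, 0.042, 0.999, -0.003]
force: [0.6, -8.4, 0.0]
grip_width: 0.1
```

```bash
python3 look.py f .32 wrist,scene x
```

```text
11.1 [577.02097582 -68.52111535 198.39650478] [-8.30497513e-05  4.20749595e-02  9.99110567e-01 -2.78685119e-03] [ 0.58629575 -8.40352393  0.02807455] 0.05970229958695483
```

View pics/f_wrist.png

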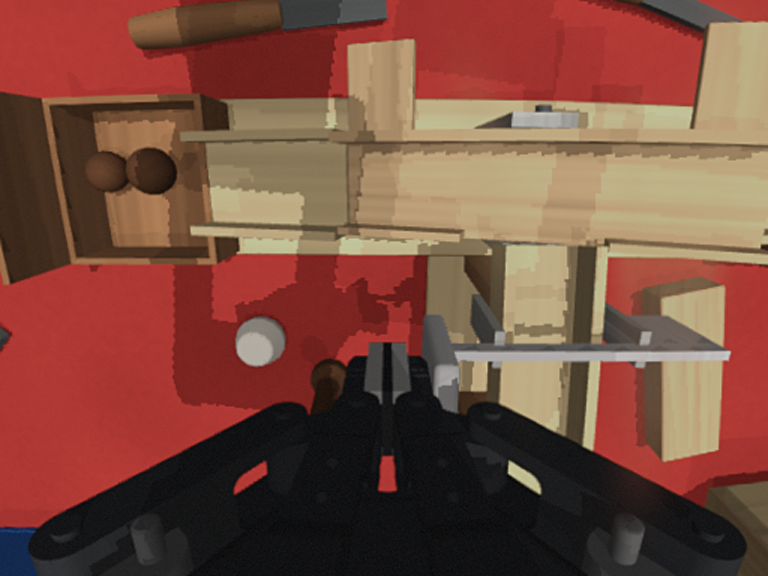

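View pics/f_scene.png

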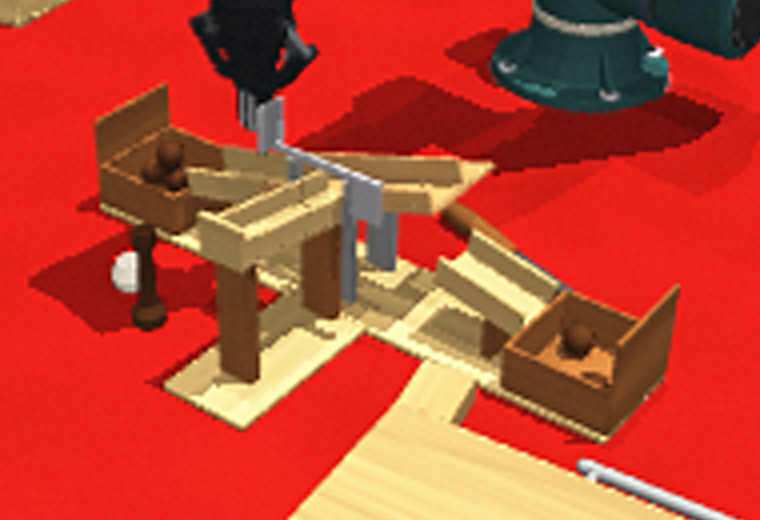

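The tab has stopped against its end: 8 N with 3.5 mm of lag, against 1.5 N of friction. The balls are rolling into the right tray. I'll press a touch more to confirm, then back off.

Request:
{"method": "jog_arm", "body": {"steps": [0.1,1,0,0,0.2,2,0,0,0.2,3,0,0,0.2,4,0,0,0.2,4,0,0,0.2,4,0,0,0.2,4,0,0,0.2,4,0,0,0.2,4,0,0,0.2,4,0,0]}}

```text
time_s: 12.2
ee_pos: [577.0, -68.3, 198.6]
eef_rot: [-0.0, 0.043, 0.999, -0.006]
force: [-0.2, -16.9, 0.4]
grip_width: -0.1
```

Request:
{"method": "jog_arm", "body": {"steps": [0,-5,0,0,-1,-15,0,0,-2,-30,0,0,-3,-36,10,0,-3,-36,40,0,-3,-36,80,0,-30,-36,100,0,-75,-36,110,0,-120,-36,110,0,-165,-36,110,0]}}

```text
time_s: 13.2
ee_pos: [411.0, -97.3, 309.7]
eef_rot: [0.001, 0.041, 0.999, -0.0]
force: [-0.3, 0.6, 0.4]
grip_width: -0.1
```

Request:
{"method": "jog_arm", "body": {"steps": [-40,0,0,0,-80,0,0,0,-110,0,0,0,-110,0,0,0,-110,0,0,0,-110,0,0,0,-110,0,0,0,-110,0,0,0,-110,0,0,0,-110,0,0,0]}}

```text
time_s: 14.2
ee_pos: [302.7, -97.5, 308.1]
eef_rot: [-0.0, 0.041, 0.999, 0.0]
force: [0.3, 0.3, -1.0]
grip_width: -0.1
```

```bash
python3 - <<'E'
import numpy as np
p=np.load("p.npy");p[4]+=45;np.save("p.npy",p)
E
python3 look.py g .32 top,scene,wrist
```

```text
14.2 [302.68855872 -97.48689735 308.1413784 ] [-3.59498756e-04  4.06381301e-02  9.99173838e-01  2.35764890e-04] [ 0.32423178  0.33584787 -1.03461645] -0.06577568282305969
```

View pics/g_top.png

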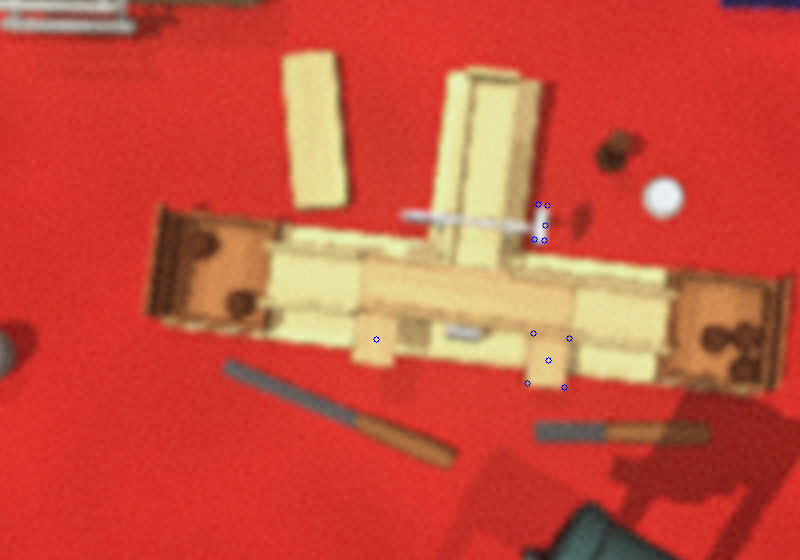

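View pics/g_scene.png

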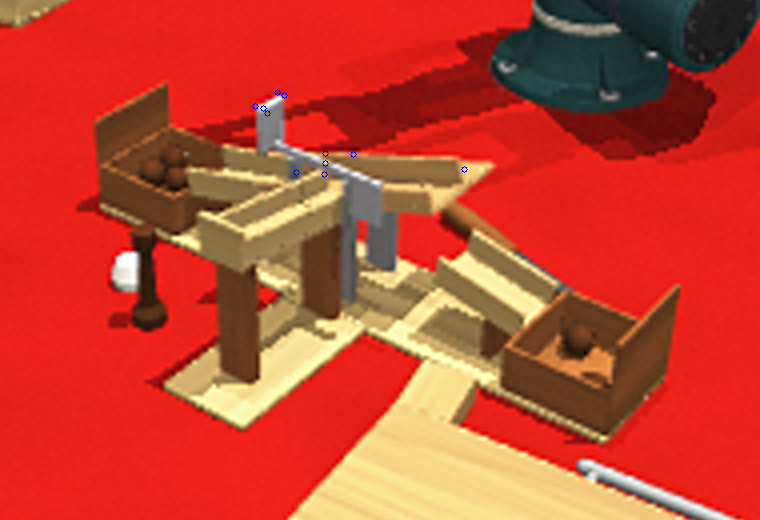

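View pics/g_wrist.png

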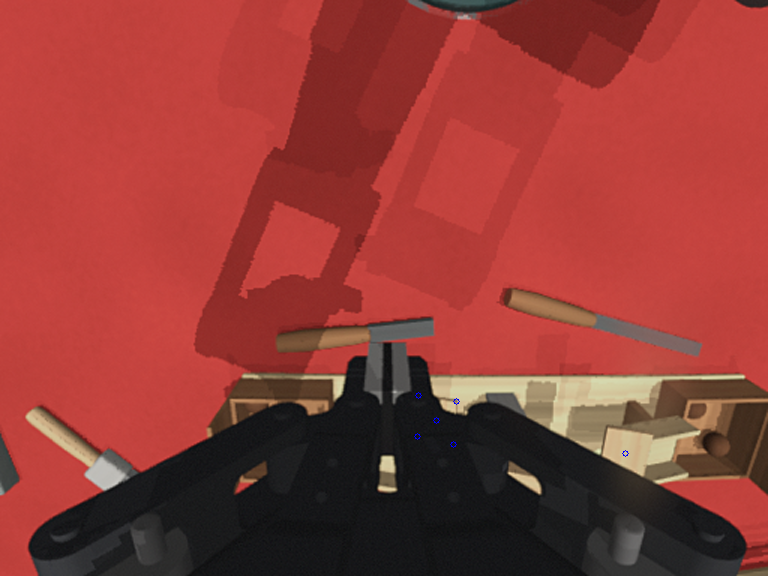

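Three balls are in the right tray at (715,338), (748,332) and (745,368) in the top view. The feed chute is empty, and the stop and gate match their end overlays. The tools and parts have not moved.

```bash
python3 -c "
from plant import arm
print(arm.close_job())"
```

```text
the job is handed in; nothing more can be done
None
```

All three queued ball blanks are now in the right tray and the job is handed in, at about 14 s of the 38 s allowed.

- **Gate:** I pressed the right pad with the shut fingers until it held at its end, at about 11 N. The pictures match the gate fully over to the right.
- **Stop:** I then pushed the tab to the left until it stopped moving, at about 17 N. The top view shows it about 45 mm over, at its open end.
- **Last pictures:** The feed chute is empty, and the left tray, tools and loose parts look unmoved. The arm had backed clear and touched nothing.

No check failed. The trained networks' detections were patchy: they missed the pad in one view and the gate in the other. I placed everything from a fit to the chute's known dimensions in two cameras instead, which agreed to about 1–2 pixels. In the scene view the tab overlay sat a few millimetres off, which did not affect the push.

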